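# Rock the tight adapter block out of the water-test reader

## Robot

A 7-joint arm with a two-finger parallel gripper is mounted at the origin on the work surface. World frame = base frame: x ahead of the robot, y to its left, z up, the work surface at z = 0. Lengths are in m, angles in rad, forces in N, time in s.
With the tool pointing down it reaches from about 0.425 to 0.925 m from the base axis. Payload 6.8 kg.
Tool frame: the origin (TCP) lies between the finger pads; the fingertips stand 11 mm ahead of it and the grasp point (between the pads) lies 8 mm behind it; z points along the fingers, y is the line along which they close (so a half turn about z gives the same grasp; the last joint's range is limited). The gripper opens to 85 mm and grips with 20 to 120 N. Pads are 22 mm wide; open, the fingers measure 114 mm over their backs; the gripper's body (76 mm by 85 mm) begins 54 mm behind the grasp point. The pads swing forward as they close: fully open they stand 13 mm farther back than shut.
Start: joints at [-1.38, 0.477, 0.022, 1.555, -0.011, 1.109, -0.083], TCP at [0.199, 0.645, 0.212] pointing down, gripper open.
Joint ranges: [-2.96, 2.96], [-0.34, 2.1], [-1.41, 1.46], [0.24, 2.44], [-1.37, 4.51], [0.17, 1.92], [-2.96, 2.96]. Speed limits (rad/s): [2.39, 2.39, 3.14, 3.14, 3.14, 3.14, 3.14].

## Interface

Orientations are given as a rotation vector (axis times angle).
In Python, from bench import r gives the robot as it stands.
- The arm moves only by the tool send_rows, never from a script. Its argument "deltas" is a list of rows, each an object of numbers: "dx", "dy", "dz": the shift along the world's x, y, z in mm; "rx", "ry", "rz": the turn, a rotation vector about the world's x, y, z in degrees. A call has 1 to 5 rows; each row is the pose to reach, as a shift and turn from the pose commanded when the call began; what a row does not reach only later rows make up. A row lasts 1/12 s, in which the tool goes at most 41.7 mm and 7.16 degrees, less where a joint would pass 70% of its speed; a pose out of reach is approached as far as the arm can. A call with a gripper value outside its range is refused whole. "jaw" is the finger opening in mm, from 0 to 85.4, set as the call begins (left out, the last holds). The fingers move at their own pace and stop on an object; "newtons" is the grip in N (left out, the last holds). Time passes only in rows, so rows that repeat a pose let the fingers close. It gives the time, the measured TCP pose, the force, the opening and the grip force at its end, in the units of the state.
- r.get_obs(): the state, without advancing time (a new reading comes with each control period).
- r.grab_frame(name): name is "scene" or "top" or "wrist"; returns a dict with "frame" (384x512x3 uint8, blue, green, red), "z_map" (384x512 float32, m along the optical axis (not along the pixel's ray), 0 where there is no reading), "vertical_fov" (degrees; the focal length in pixels is half the picture's height over the tangent of half this angle, whatever the lens; pixels are square), "cx", "cy" (the principal point, pixels), "xyz" and "orientation" of the camera in the world. Camera axes: x right, y down, z forward; pixel columns grow to the right and rows downward; lengths in m; the calibration is good to about 2 mm. A picture is of the moment at which its call begins.
- r.hand_in(): hands the job in; it is judged then, once.
The state is a dict: "clock": time; "joints": joint angles; "qvel": joint speeds; "tau": joint torques, N m; "tcp_pos": TCP position; "orientation": TCP orientation; "contact_force": force on the tool from outside, world axes, zero at the start; "moment": the same for the moment, N m; "grip_width": finger opening in m; "gripper_force": force on a finger pad.
Only numpy, scipy, OpenCV 4.12 (cv2) and the standard library are available. Lean on these libraries where they do the work, as an engineer would, in place of code of your own. Each camera call takes 0.05 s, during which the arm holds its last target. There are 200 camera calls.

## Task

The blue adapter block is stuck in the well of the grey water-test reader: grip it by its upright fin and, with its foot still down in the well, rock it to both sides so that it pushes both orange jaws back, then draw it up without wrenching. Finish still holding it upright above the well, just clear: its underside about 1 to 6 cm above the orange jaws. Handle only the adapter (do not push the jaws or the reader with the gripper), and leave the jar, cup and bottle where they stand.

Things in the scene. Friction and masses are not known exactly. Their poses are not given: they have to be found in the camera images.
- reader: Grey bench-top reader, fixed to the bench, 170 (x) x 190 (y) x 83 mm high. Origin on the bench under its well's centre; x points to its back (away from the display), y to its left jaw, z up. The well is 43 mm wide in x; its floor is 20 mm above the bench, with a slot 23 mm wide (y), 14 mm deep for the adapter's foot. Two orange jaws slide along y on top, upper faces 89 mm above the bench.
- well (a point): Centre of the well's mouth, 83 mm above the bench, level with the reader's grey top.
- jaw_left (a joint): Orange jaw on the reader's +y side; value = how far (m) it is pushed outwards (+y), 0 to 0.011. Starts at 0 to 0.001, takes about 8 N to push, has no spring and stays where pushed. Its lip hangs over the adapter's shoulder by 3.5 mm less this value; the adapter lifts free once both jaws are pushed back more than 4 mm.
- jaw_right (a joint): The same on the reader's -y side, pushed outwards along -y.
- adapter_mid (a point): Middle of the loose blue adapter block, 65 mm above its underside; axes as the reader's when seated. 130 mm tall, 40 mm long (x), 150 to 290 g. Its upper 70 mm is the grip fin, 20 mm thick (y), 40 mm long (x), with a white band near the top; seated, the fin's top is 150 mm above the bench. Below the fin a shoulder, 40 mm wide (y), its top 60 mm above the underside, sits 3 mm below the jaw lips.
- adapter_axis (a point): Centre of the adapter's half-round foot (10 mm radius, along x), 10 mm above its underside, 30 mm above the bench when seated. With the foot down in the well the adapter rocks about this point in the reader's y-z plane; its shoulder pushes the jaw it leans towards. Leaning 0.15 to 0.18 rad (9 to 10 degrees) each way pushes each jaw back 6 to 8 mm. Before that the lips block a straight pull.
- adapter_foot (a point): Centre of the adapter's underside; 20 mm above the bench when seated.
- jar_mid (a point): Middle (half-way up) of a brown glass jar with white lid, 60 mm wide, 85 mm tall. Bystander.
- cup_mid (a point): Middle of an open white ceramic cup, 72 mm wide, 80 mm tall. Bystander.
- bottle_mid (a point): Middle of a white bottle with blue cap, 56 mm wide, 115 mm tall. Bystander.
Mind the look-alikes: they are no part of the job. Of the things shaped like the part that bears adapter_mid, the blue one is meant.

How it is judged:
By the outcome, as a careful person would: the job done as asked, in the order asked, and still so for the second after the job is handed in, while the arm keeps its last pose, push and grip.
It also fails if it takes over 54 s, if anything falls off the work surface, if the arm or the gripper's body presses on something with over 40 N, if the wrist force passes 120 N, or if a joint passes its speed limit or range.

## Working session

There is one attempt and no reset: what is moved stays moved. The work goes in short steps, Python scripts to look and compute and a tool call to move; the robot and the scene stay as the last step left them, time stands still between calls to the robot, and variables do not carry over. Pictures are saved under pics/ and viewed, at most 10 in all, crops included, and the job is handed in when it is done.

Besides the shell and the picture viewer there is one more tool, called after ">>>" by a JSON object that holds its "fn" and its "kwargs". send_rows: Moves the arm, as the interface text tells. Its arguments: {"type":"object","properties":{"deltas":{"type":"array","items":{"type":"object","properties":{"dx":{"type":"number"},"dy":{"type":"number"},"dz":{"type":"number"},"rx":{"type":"number"},"ry":{"type":"number"},"rz":{"type":"number"}}}},"jaw":{"type":"number"},"newtons":{"type":"number"}},"required":["deltas"]}

```bash
mkdir -p pics
cat > h.py <<'E'
import numpy as np, cv2
from scipy.spatial.transform import Rotation as R
from bench import r
def snap(n):
    c=r.grab_frame(n); np.savez(f'{n}.npz',**c); return c
def load(n): return dict(np.load(f'{n}.npz'))
def rot(c):
    o=np.asarray(c['orientation']); return R.from_rotvec(o).as_matrix() if o.size==3 else o.reshape(3,3)
def pts(c):
    z=c['z_map']; h,w=z.shape; f=h/2/np.tan(np.radians(c['vertical_fov'])/2)
    v,u=np.mgrid[:h,:w]
    P=np.stack([(u-c['cx'])/f*z,(v-c['cy'])/f*z,z],-1)
    return P@rot(c).T+c['xyz']
E
python3 - <<'E'
from h import *
print(r.get_obs())
a=snap('scene');b=snap('top')
for c in(a,b): print(c['vertical_fov'],c['cx'],c['cy'],c['xyz'],c['orientation'])
cv2.imwrite('pics/scene.png',cv2.resize(a['frame'],(768,576)));cv2.imwrite('pics/top.png',cv2.resize(b['frame'],(768,576)))
E
```

```text
{'clock': 0.0, 'joints': array([-1.38012461,  0.47775807,  0.02232931,  1.55648524, -0.01153421,
        1.10932348, -0.08311006]), 'qvel': array([-4.97444020e-05,  5.21970675e-04,  7.19476175e-04,  4.20080302e-04,
        1.58528230e-03, -4.38788343e-04,  9.37987240e-04]), 'tau': array([-8.21931990e-04, -5.96452582e+01,  1.60698362e+00, -2.81206530e+01,
        1.22669328e-02,  9.42428451e-03,  4.11067191e-06]), 'tcp_pos': array([0.19849409, 0.64447121, 0.21073947]), 'orientation': array([-4.67531747e-01, -3.10643134e+00,  2.88778439e-03]), 'contact_force': array([ 0.88299066, -0.29914961,  0.46254197]), 'moment': array([-0.02954696,  0.02352886, -0.03664353]), 'gripper_force': 0.0, 'grip_width': 0.08530516787474812}
57.7283441436188 254.48534485300786 194.76467903299732 [ 0.94137244 -0.52893347  0.74510091] [-2.23517667 -0.62465189  0.27067122]
51.568505469528034 255.18128631664743 190.85453855343522 [0.48579954 0.07050502 0.92526568] [-2.19351852  2.14758611 -0.0749482 ]
```

View pics/scene.png

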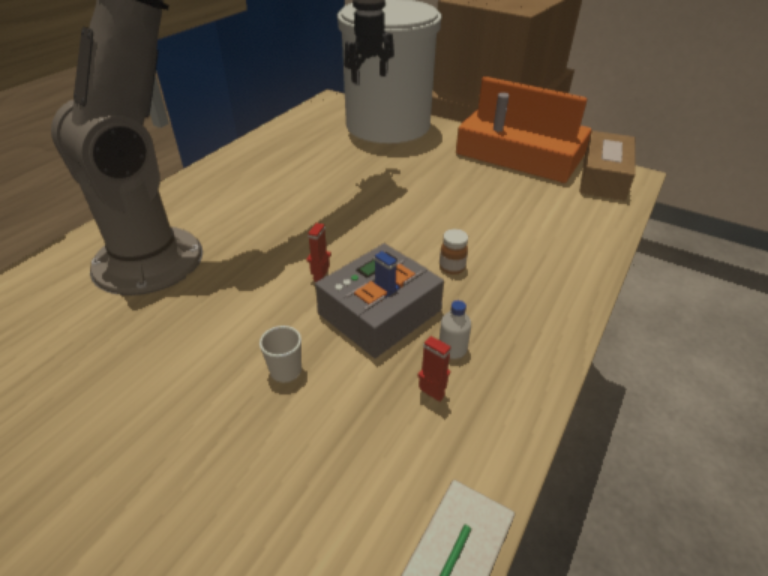

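View pics/top.png

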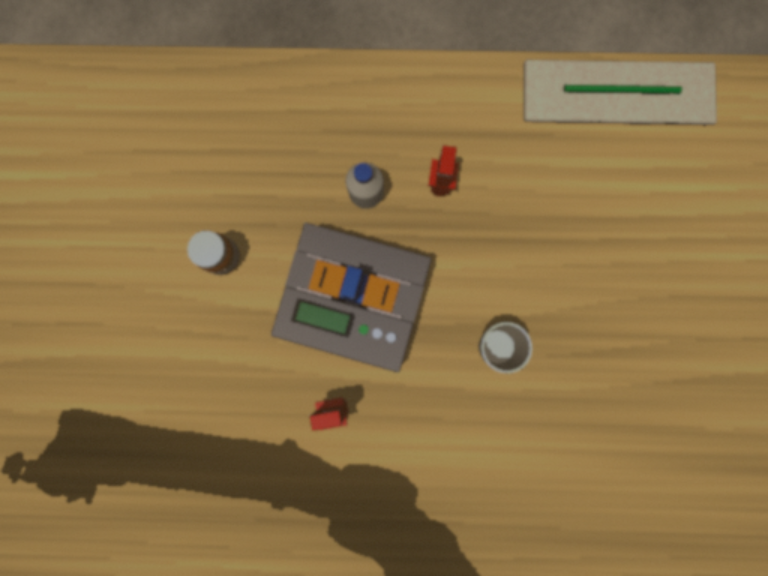

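Scene picture: blue adapter in the reader at (386,270). The look-alikes are two red ones at (318,250) and (435,370). In the top picture the blue one is at (352,282) and the reds at (328,413) and (445,170). By the description I choose the blue one in the reader's well.

Run:
```python
from h import *
out=[]
for n in('top','scene'):
    c=load(n);P=pts(c);F=c['frame'].astype(int);hsv=cv2.cvtColor(c['frame'],cv2.COLOR_BGR2HSV)
    reg=(np.hypot(P[...,0]-0.5,P[...,1]-0.09)<.2)
    m=reg&(abs(P[...,2]-.083)<.004)&(hsv[...,1]<90)
    k,l,s,_=cv2.connectedComponentsWithStats(m.astype('uint8')); i=1+np.argmax(s[1:,4]); m=l==i
    q=P[m]; print(n,'reader',cv2.minAreaRect((q[:,:2]*1000).astype('float32')),np.median(q[:,2]))
    blue=reg&(hsv[...,0]>100)&(hsv[...,0]<130)&(hsv[...,1]>120)
    org=reg&(hsv[...,0]>5)&(hsv[...,0]<16)&(hsv[...,1]>190)&(abs(P[...,2]-.089)<.006)
    q=P[blue];print('blue',len(q),np.percentile(q[:,2],[5,50,95,99]))
    t=P[reg&(P[...,2]>.144)&(P[...,2]<.156)]
    if len(t): print('fintop',len(t),cv2.minAreaRect((t[:,:2]*1000).astype('float32')),t.mean(0))
    k,l,s,_=cv2.connectedComponentsWithStats(org.astype('uint8'))
    for i in range(1,k):
        if s[i,4]>15: q=P[l==i];print('org',s[i,4],q.mean(0),cv2.minAreaRect((q[:,:2]*1000).astype('float32')))
a=load('top')['frame'][140:250,175:300];b=load('scene')['frame'][150:240,200:305]
cv2.imwrite('pics/crop.png',np.hstack([cv2.resize(a,(400,352),interpolation=2),cv2.resize(b,(400,352),interpolation=2)]))
```

```text
top reader ((543.2514038085938, 129.3667755126953), (190.1226348876953, 169.6721954345703), 75.32698822021484) 0.08365891647357099
blue 176 [0.14794437 0.15050499 0.15282332 0.15349242]
fintop 212 ((557.6688842773438, 125.26757049560547), (19.868547439575195, 40.09633255004883), 75.16529083251953) [0.55737496 0.12516785 0.15030542]
scene reader ((543.0892944335938, 129.15158081054688), (192.65586853027344, 172.02093505859375), 75.23895263671875) 0.08159341992093377
blue 53 [0.14679453 0.14812145 0.14977244 0.15008184]
fintop 78 ((557.4937133789062, 124.16004943847656), (21.870075225830078, 41.517822265625), 69.16358184814453) [0.55809086 0.12279178 0.14780919]
```

View pics/crop.png

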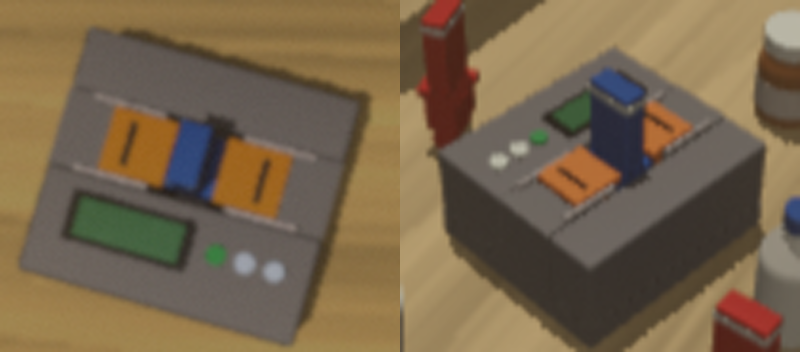

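The crop confirms it: the blue fin, (190,155) on the left and (620,120) on the right, stands in the well between the orange jaws. The fin's centre is at about (557.5, 125), and the reader's yaw is −14.7° (reader y at 75.3°). The tool's y is at 72.9°, so it needs a turn of about +2.4°. First I move above the fin.

>>> {"fn": "send_rows", "kwargs": {"deltas": [{"dx":15,"dy":-22,"dz":10},{"dx":38,"dy":-54,"dz":20},{"dx":61,"dy":-88,"dz":30},{"dx":84,"dy":-122,"dz":30},{"dx":107,"dy":-155,"dz":30}], "jaw": 85}}

```text
$.deltas[0]: bad value
```

>>> {"fn": "send_rows", "kwargs": {"deltas": [{"dx":23,"dy":-33},{"dx":46,"dy":-66},{"dx":69,"dy":-100},{"dx":92,"dy":-133},{"dx":115,"dy":-166}]}}

```text
$.deltas[0]: bad value
```

>>> {"fn": "send_rows", "kwargs": {"deltas": [{"dx":23,"dy":-33},{"dx":46,"dy":-66,"rz":1},{"dx":69,"dy":-100,"rz":2},{"dx":90,"dy":-130,"rz":2.4},{"dx":105,"dy":-153,"rz":2.4}]}}

```text
$.deltas[0]: bad value
```

>>> {"fn": "send_rows", "kwargs": {"deltas": [{"dx":15,"dy":-22},{"dx":26,"dy":-37},{"dx":32,"dy":-45},{"dx":32,"dy":-45},{"dx":32,"dy":-45}]}}

```text
$.deltas[0]: bad value
```

>>> {"fn": "send_rows", "kwargs": {"deltas": [{"dx":15,"dy":-22,"dz":10,"rx":0,"ry":0,"rz":0},{"dx":38,"dy":-54,"dz":20,"rx":0,"ry":0,"rz":0},{"dx":61,"dy":-88,"dz":30,"rx":0,"ry":0,"rz":0},{"dx":84,"dy":-122,"dz":30,"rx":0,"ry":0,"rz":0},{"dx":107,"dy":-155,"dz":30,"rx":0,"ry":0,"rz":0}], "jaw": 85}}

```text
clock: 0.52
tcp_pos: [0.3067, 0.4884, 0.2421]
orientation: [0.467, 3.106, 0.001]
contact_force: [0.3, 0.3, -0.1]
grip_width: 0.085
gripper_force: 0.0
```

>>> {"fn": "send_rows", "kwargs": {"deltas": [{"dx":23,"dy":-33,"dz":0,"rx":0,"ry":0,"rz":0},{"dx":46,"dy":-66,"dz":0,"rx":0,"ry":0,"rz":0},{"dx":69,"dy":-100,"dz":0,"rx":0,"ry":0,"rz":0},{"dx":92,"dy":-133,"dz":0,"rx":0,"ry":0,"rz":0},{"dx":115,"dy":-166,"dz":0,"rx":0,"ry":0,"rz":0}]}}

```text
clock: 0.93
tcp_pos: [0.4212, 0.3221, 0.2415]
orientation: [-0.468, -3.106, 0.0]
contact_force: [0.7, 0.6, -0.3]
grip_width: 0.085
gripper_force: 0.0
```

>>> {"fn": "send_rows", "kwargs": {"deltas": [{"dx":23,"dy":-33,"dz":0,"rx":0,"ry":0,"rz":0},{"dx":46,"dy":-66,"dz":0,"rx":0,"ry":0,"rz":1},{"dx":69,"dy":-100,"dz":0,"rx":0,"ry":0,"rz":2},{"dx":90,"dy":-130,"dz":0,"rx":0,"ry":0,"rz":2.4},{"dx":105,"dy":-153,"dz":0,"rx":0,"ry":0,"rz":2.4}]}}

```text
clock: 1.35
tcp_pos: [0.5271, 0.1674, 0.2416]
orientation: [0.407, 3.115, -0.001]
contact_force: [1.1, -0.6, -0.9]
grip_width: 0.0848
gripper_force: 0.0
```

>>> {"fn": "send_rows", "kwargs": {"deltas": [{"dx":15,"dy":-22,"dz":0,"rx":0,"ry":0,"rz":0},{"dx":26,"dy":-37,"dz":0,"rx":0,"ry":0,"rz":0},{"dx":32,"dy":-45,"dz":0,"rx":0,"ry":0,"rz":0},{"dx":32,"dy":-45,"dz":0,"rx":0,"ry":0,"rz":0},{"dx":32,"dy":-45,"dz":0,"rx":0,"ry":0,"rz":0}]}}

```text
clock: 1.77
tcp_pos: [0.5572, 0.1267, 0.2413]
orientation: [-0.402, -3.115, -0.0]
contact_force: [-0.1, 0.3, -0.3]
grip_width: 0.0853
gripper_force: 0.0
```

Run:
```python
from h import *
o=r.get_obs();print(o['tcp_pos'],o['contact_force'],o['joints']);M=R.from_rotvec(o['orientation']).as_matrix();print(M.round(3),np.degrees(np.arctan2(M[1,1],M[0,1])))
for n in('wrist','scene'):
    c=snap(n);P=pts(c);hsv=cv2.cvtColor(c['frame'],cv2.COLOR_BGR2HSV)
    reg=(np.hypot(P[...,0]-0.5575,P[...,1]-0.125)<.04)
    t=P[reg&(P[...,2]>.143)&(P[...,2]<.156)]
    if len(t): print(n,'fintop',len(t),cv2.minAreaRect((t[:,:2]*1000).astype('float32')),t.mean(0))
    m=(np.hypot(P[...,0]-0.543,P[...,1]-0.129)<.16)&(abs(P[...,2]-.083)<.003);q=P[m];print(cv2.minAreaRect((q[:,:2]*1000).astype('float32')))
cv2.imwrite('pics/wrist1.png',load('wrist')['frame'])
```

```text
[0.55719658 0.12672468 0.2413308 ] [-0.140456    0.29058906 -0.3330472 ] [-0.57866215  0.28348954  0.30413893  1.79047635 -0.09555506  1.08279882
  1.07286414]
[[-0.967  0.254 -0.001]
 [ 0.254  0.967  0.   ]
 [ 0.001 -0.    -1.   ]] 75.27794139123203
wrist fintop 1316 ((556.131103515625, 126.76664733886719), (19.876392364501953, 39.56111526489258), 75.37211608886719) [0.55536252 0.12713004 0.15027759]
((578.855712890625, 121.23451232910156), (190.510009765625, 245.24822998046875), 75.30330657958984)
scene fintop 81 ((557.4654541015625, 123.61847686767578), (21.842599868774414, 39.85883331298828), 76.77364349365234) [0.55855124 0.12274083 0.14756431]
((544.086669921875, 126.72090148925781), (245.7700653076172, 239.13560485839844), 41.02641677856445)
```

View pics/wrist1.png

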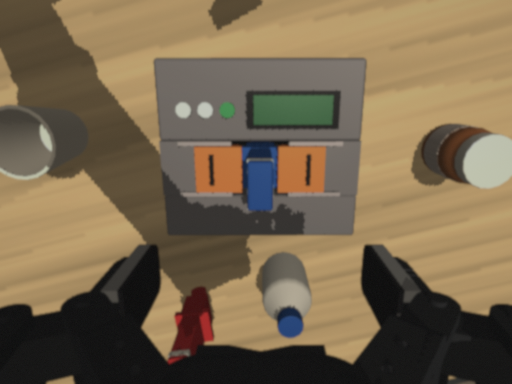

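The wrist view shows the fin at (260,180), centred between the jaws and aligned with the fingers. I descend so that the grasp point is at about 128 mm.

>>> {"fn": "send_rows", "kwargs": {"deltas": [{"dx":0,"dy":-0.5,"dz":-25,"rx":0,"ry":0,"rz":0},{"dx":0,"dy":-0.5,"dz":-60,"rx":0,"ry":0,"rz":0},{"dx":0,"dy":-0.5,"dz":-95,"rx":0,"ry":0,"rz":0},{"dx":0,"dy":-0.5,"dz":-115,"rx":0,"ry":0,"rz":0},{"dx":0,"dy":-0.5,"dz":-122,"rx":0,"ry":0,"rz":0}]}}

```text
clock: 2.28
tcp_pos: [0.5544, 0.1269, 0.1162]
orientation: [-0.397, -3.111, 0.003]
contact_force: [-0.1, 1.0, -0.5]
grip_width: 0.0854
gripper_force: 0.0
```

>>> {"fn": "send_rows", "kwargs": {"deltas": [{"dx":0,"dy":0,"dz":0,"rx":0,"ry":0,"rz":0},{"dx":0,"dy":0,"dz":0,"rx":0,"ry":0,"rz":0},{"dx":0,"dy":0,"dz":0,"rx":0,"ry":0,"rz":0},{"dx":0,"dy":0,"dz":0,"rx":0,"ry":0,"rz":0},{"dx":0,"dy":0,"dz":0,"rx":0,"ry":0,"rz":0}], "jaw": 30, "newtons": 20}}

```text
clock: 2.7
tcp_pos: [0.5586, 0.126, 0.1211]
orientation: [0.402, 3.114, 0.002]
contact_force: [0.5, -0.1, -0.8]
grip_width: 0.0296
gripper_force: 0.0
```

>>> {"fn": "send_rows", "kwargs": {"deltas": [{"dx":0,"dy":0,"dz":0,"rx":0,"ry":0,"rz":0},{"dx":0,"dy":0,"dz":0,"rx":0,"ry":0,"rz":0},{"dx":0,"dy":0,"dz":0,"rx":0,"ry":0,"rz":0},{"dx":0,"dy":0,"dz":0,"rx":0,"ry":0,"rz":0},{"dx":0,"dy":0,"dz":0,"rx":0,"ry":0,"rz":0}], "jaw": 10, "newtons": 20}}

```text
clock: 3.12
tcp_pos: [0.5585, 0.1259, 0.1208]
orientation: [0.402, 3.114, 0.002]
contact_force: [-1.6, -0.6, 6.3]
grip_width: 0.0194
gripper_force: 21.7
```

Gripped at 19.4 mm. I firm the grip and then rock about the foot axis. The TCP is 91 mm above the axis, reader y is (0.254, 0.967) and the rocking axis is (0.967, −0.254).

>>> {"fn": "send_rows", "kwargs": {"deltas": [{"dx":0,"dy":0,"dz":0,"rx":0,"ry":0,"rz":0},{"dx":0,"dy":0,"dz":0,"rx":0,"ry":0,"rz":0},{"dx":0,"dy":0,"dz":0,"rx":0,"ry":0,"rz":0}], "jaw": 5, "newtons": 70}}

```text
clock: 3.37
tcp_pos: [0.5586, 0.1259, 0.121]
orientation: [0.402, 3.114, 0.002]
contact_force: [-1.3, -0.4, 7.3]
grip_width: 0.0179
gripper_force: 69.7
```

>>> {"fn": "send_rows", "kwargs": {"deltas": [{"dx":0.4,"dy":1.5,"dz":0,"rx":-0.97,"ry":0.25,"rz":0},{"dx":0.8,"dy":3.1,"dz":-0.1,"rx":-1.93,"ry":0.51,"rz":0},{"dx":1.2,"dy":4.6,"dz":-0.1,"rx":-2.9,"ry":0.76,"rz":0},{"dx":1.6,"dy":6.1,"dz":-0.2,"rx":-3.87,"ry":1.02,"rz":0},{"dx":2.0,"dy":7.7,"dz":-0.3,"rx":-4.84,"ry":1.27,"rz":0}]}}

```text
clock: 3.78
tcp_pos: [0.5605, 0.132, 0.1207]
orientation: [-0.403, -3.103, 0.138]
contact_force: [-2.0, -4.2, 9.7]
grip_width: 0.0178
gripper_force: 69.7
```

>>> {"fn": "send_rows", "kwargs": {"deltas": [{"dx":0.4,"dy":1.5,"dz":-0.1,"rx":-0.97,"ry":0.25,"rz":0},{"dx":0.8,"dy":3.0,"dz":-0.4,"rx":-1.93,"ry":0.51,"rz":0},{"dx":1.2,"dy":4.5,"dz":-0.6,"rx":-2.9,"ry":0.76,"rz":0},{"dx":1.6,"dy":6.0,"dz":-0.8,"rx":-3.87,"ry":1.02,"rz":0},{"dx":2.0,"dy":7.5,"dz":-1.1,"rx":-4.84,"ry":1.27,"rz":0}]}}

```text
clock: 4.2
tcp_pos: [0.5626, 0.1396, 0.1197]
orientation: [-0.4, -3.083, 0.272]
contact_force: [-1.3, -2.5, 8.5]
grip_width: 0.0177
gripper_force: 69.8
```

>>> {"fn": "send_rows", "kwargs": {"deltas": [{"dx":0,"dy":0,"dz":0,"rx":0,"ry":0,"rz":0},{"dx":0,"dy":0,"dz":0,"rx":0,"ry":0,"rz":0},{"dx":0,"dy":0,"dz":0,"rx":0,"ry":0,"rz":0}]}}

```text
clock: 4.45
tcp_pos: [0.5627, 0.1404, 0.1196]
orientation: [-0.399, -3.084, 0.27]
contact_force: [-0.3, -1.6, 7.1]
grip_width: 0.0176
gripper_force: 69.6
```

Run:
```python
from h import *
o=r.get_obs();M=R.from_rotvec(o['orientation']).as_matrix();y=np.array([.254,.967,0])
print(o['tcp_pos'],o['contact_force'],o['moment'],'lean',np.degrees(np.arcsin(-M[:,2]@y)),'rel',(o['tcp_pos']-[.5586,.1259,.121])@y)
c=snap('scene');w=snap('wrist')
a=c['frame'][140:250,190:320]
cv2.imwrite('pics/lean1.png',np.hstack([cv2.resize(a,(473,400),interpolation=2),cv2.resize(w['frame'][80:280,100:260],(320,400),interpolation=2)]))
```

```text
[0.56269001 0.14035909 0.11955977] [-0.33208822 -1.56844185  7.09214812] [-0.49996802  0.21642422 -0.05175962] lean 9.996009004679411 rel 0.015020804274581325
```

View pics/lean1.png

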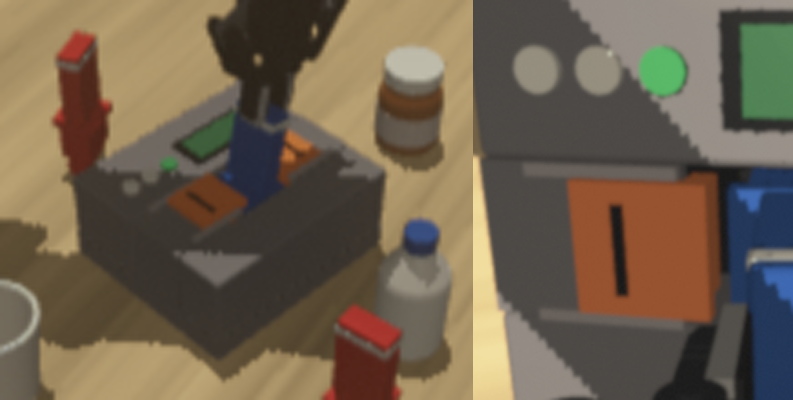

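The adapter leans 10° towards the left jaw: in the crop the fin at (255,150) tilts right and the left jaw at (300,145) is pushed back. Now back through upright to the other side.

>>> {"fn": "send_rows", "kwargs": {"deltas": [{"dx":-0.8,"dy":-3.0,"dz":0.5,"rx":1.93,"ry":-0.51,"rz":0},{"dx":-1.6,"dy":-6.0,"dz":0.9,"rx":3.87,"ry":-1.02,"rz":0},{"dx":-2.4,"dy":-9.1,"dz":1.2,"rx":5.8,"ry":-1.52,"rz":0},{"dx":-3.2,"dy":-12.1,"dz":1.4,"rx":7.74,"ry":-2.03,"rz":0},{"dx":-4.0,"dy":-15.2,"dz":1.4,"rx":9.67,"ry":-2.54,"rz":0}]}}

```text
clock: 4.97
tcp_pos: [0.5587, 0.125, 0.121]
orientation: [0.403, 3.113, 0.003]
contact_force: [-0.8, -1.0, 6.0]
grip_width: 0.0182
gripper_force: 69.5
```

>>> {"fn": "send_rows", "kwargs": {"deltas": [{"dx":-0.4,"dy":-1.5,"dz":0,"rx":0.97,"ry":-0.25,"rz":0},{"dx":-0.8,"dy":-3.1,"dz":-0.1,"rx":1.93,"ry":-0.51,"rz":0},{"dx":-1.2,"dy":-4.6,"dz":-0.1,"rx":2.9,"ry":-0.76,"rz":0},{"dx":-1.6,"dy":-6.1,"dz":-0.2,"rx":3.87,"ry":-1.02,"rz":0},{"dx":-2.0,"dy":-7.7,"dz":-0.3,"rx":4.84,"ry":-1.27,"rz":0}]}}

```text
clock: 5.38
tcp_pos: [0.5572, 0.1197, 0.1207]
orientation: [0.398, 3.099, 0.141]
contact_force: [1.0, 3.7, 5.0]
grip_width: 0.0177
gripper_force: 69.3
```

>>> {"fn": "send_rows", "kwargs": {"deltas": [{"dx":-0.4,"dy":-1.5,"dz":-0.1,"rx":0.97,"ry":-0.25,"rz":0},{"dx":-0.8,"dy":-3.0,"dz":-0.4,"rx":1.93,"ry":-0.51,"rz":0},{"dx":-1.2,"dy":-4.5,"dz":-0.6,"rx":2.9,"ry":-0.76,"rz":0},{"dx":-1.6,"dy":-6.0,"dz":-0.8,"rx":3.87,"ry":-1.02,"rz":0},{"dx":-2.0,"dy":-7.5,"dz":-1.1,"rx":4.84,"ry":-1.27,"rz":0}]}}

```text
clock: 5.8
tcp_pos: [0.5553, 0.112, 0.1198]
orientation: [0.396, 3.079, 0.274]
contact_force: [1.0, 3.2, 5.2]
grip_width: 0.0177
gripper_force: 69.4
```

>>> {"fn": "send_rows", "kwargs": {"deltas": [{"dx":0,"dy":0,"dz":0,"rx":0,"ry":0,"rz":0},{"dx":0,"dy":0,"dz":0,"rx":0,"ry":0,"rz":0},{"dx":0,"dy":0,"dz":0,"rx":0,"ry":0,"rz":0}]}}

```text
clock: 6.05
tcp_pos: [0.555, 0.1113, 0.1196]
orientation: [0.397, 3.079, 0.272]
contact_force: [0.5, 1.3, 5.7]
grip_width: 0.0177
gripper_force: 69.5
```

```bash
cat > jaws.py <<'E'
from h import *
o=r.get_obs();M=R.from_rotvec(o['orientation']).as_matrix();y=np.array([.254,.967,0]);x=np.array([.967,-.254,0])
print(o['tcp_pos'],o['contact_force'],'lean',np.degrees(np.arcsin(-M[:,2]@y)),'rel',(o['tcp_pos']-[.5586,.1259,.121])@y)
def jaw(c,n):
    P=pts(c)-[.557,.1257,0];hsv=cv2.cvtColor(c['frame'],cv2.COLOR_BGR2HSV)
    Y=P@y;X=P@x;m=(hsv[...,0]>4)&(hsv[...,0]<17)&(hsv[...,1]>150)&(abs(P[...,2]-.089)<.008)&(abs(Y)<.08)&(abs(X)<.022)
    for s in(1,-1):
        q=Y[m&(Y*s>0)]*s*1000
        if len(q)>20: print(n,'L' if s>0 else 'R',len(q),np.percentile(q,[1,5,95,99]).round(1),'z',np.median(P[m&(Y*s>0)][:,2]))
E
python3 - <<'E'
from jaws import *
jaw(load('top'),'top0')
for n in('wrist','scene','top'): jaw(r.grab_frame(n) if n!='top' else snap('top'),n)
E
```

```text
[0.55503634 0.11129603 0.11957604] [0.51242244 1.31365909 5.65020103] lean -10.12402514303139 rel -0.015027207110439087
top0 L 238 [18.  19.  59.3 60.5] z 0.08973619203600791
top0 R 285 [17.8 19.  58.9 60.1] z 0.08972611507381734
wrist L 4158 [24.2 24.6 65.5 67.3] z 0.08963570048415549
wrist R 4643 [23.5 25.6 63.9 65.4] z 0.08958995795055977
scene L 135 [21.8 22.7 62.7 65.9] z 0.08730281531618744
scene R 160 [25.7 27.7 67.1 68.3] z 0.08731943733405773
top L 124 [23.2 24.4 66.2 66.7] z 0.0896889459011262
```

Both jaws have been pushed back about 6 mm. Return to upright.

>>> {"fn": "send_rows", "kwargs": {"deltas": [{"dx":0.8,"dy":3.0,"dz":0.5,"rx":-1.93,"ry":0.51,"rz":0},{"dx":1.6,"dy":6.0,"dz":0.9,"rx":-3.87,"ry":1.02,"rz":0},{"dx":2.4,"dy":9.1,"dz":1.2,"rx":-5.8,"ry":1.52,"rz":0},{"dx":3.2,"dy":12.1,"dz":1.4,"rx":-7.74,"ry":2.03,"rz":0},{"dx":4.0,"dy":15.2,"dz":1.4,"rx":-9.67,"ry":2.54,"rz":0}]}}

```text
clock: 6.62
tcp_pos: [0.5591, 0.1266, 0.121]
orientation: [0.402, 3.113, 0.0]
contact_force: [0.3, 1.8, 4.7]
grip_width: 0.0176
gripper_force: 69.5
```

>>> {"fn": "send_rows", "kwargs": {"deltas": [{"dx":0,"dy":0,"dz":0,"rx":0,"ry":0,"rz":0},{"dx":0,"dy":0,"dz":0,"rx":0,"ry":0,"rz":0},{"dx":0,"dy":0,"dz":1,"rx":0,"ry":0,"rz":0},{"dx":0,"dy":0,"dz":3,"rx":0,"ry":0,"rz":0},{"dx":0,"dy":0,"dz":5,"rx":0,"ry":0,"rz":0}]}}

```text
clock: 7.03
tcp_pos: [0.5568, 0.1254, 0.1241]
orientation: [-0.402, -3.114, 0.001]
contact_force: [-0.6, -0.7, -2.8]
grip_width: 0.0179
gripper_force: 68.6
```

Run:
```python
from jaws import *
for n in('wrist','scene'): jaw(r.grab_frame(n),n)
```

```text
[0.55675929 0.12535139 0.12409005] [-0.60329153 -0.72245238 -2.83601099] lean 0.06581340780210734 rel -0.0009980448521869365
wrist L 4454 [24.3 25.8 65.7 67.4] z 0.0896212883096919
wrist R 4451 [22.2 23.9 63.7 65.4] z 0.08956567834114351
scene L 108 [22.6 23.2 62.7 64.6] z 0.08750143009794181
scene R 162 [25.2 27.2 66.6 67.8] z 0.08740930446620798
```

Only the adapter's weight (about 2.8 N) shows, so it is free. I draw it up gently.

>>> {"fn": "send_rows", "kwargs": {"deltas": [{"dx":0,"dy":0,"dz":3,"rx":0,"ry":0,"rz":0},{"dx":0,"dy":0,"dz":6,"rx":0,"ry":0,"rz":0},{"dx":0,"dy":0,"dz":10,"rx":0,"ry":0,"rz":0},{"dx":0,"dy":0,"dz":15,"rx":0,"ry":0,"rz":0},{"dx":0,"dy":0,"dz":20,"rx":0,"ry":0,"rz":0}]}}

```text
clock: 7.55
tcp_pos: [0.5577, 0.1256, 0.1453]
orientation: [0.403, 3.116, 0.0]
contact_force: [0.7, -0.3, -2.0]
grip_width: 0.0177
gripper_force: 68.5
```

>>> {"fn": "send_rows", "kwargs": {"deltas": [{"dx":0,"dy":0,"dz":7,"rx":0,"ry":0,"rz":0},{"dx":0,"dy":0,"dz":14,"rx":0,"ry":0,"rz":0},{"dx":0,"dy":0,"dz":21,"rx":0,"ry":0,"rz":0},{"dx":0,"dy":0,"dz":28,"rx":0,"ry":0,"rz":0},{"dx":0,"dy":0,"dz":35,"rx":0,"ry":0,"rz":0}]}}

```text
clock: 7.97
tcp_pos: [0.5578, 0.1256, 0.1806]
orientation: [0.403, 3.115, 0.0]
contact_force: [0.3, -0.7, -2.8]
grip_width: 0.0179
gripper_force: 68.5
```

>>> {"fn": "send_rows", "kwargs": {"deltas": [{"dx":0,"dy":0,"dz":8,"rx":0,"ry":0,"rz":0},{"dx":0,"dy":0,"dz":17,"rx":0,"ry":0,"rz":0},{"dx":0,"dy":0,"dz":27,"rx":0,"ry":0,"rz":0},{"dx":0,"dy":0,"dz":36,"rx":0,"ry":0,"rz":0},{"dx":0,"dy":0,"dz":43,"rx":0,"ry":0,"rz":0}]}}

```text
clock: 8.38
tcp_pos: [0.5581, 0.1257, 0.2241]
orientation: [0.402, 3.115, 0.001]
contact_force: [-0.2, -0.2, -2.5]
grip_width: 0.0178
gripper_force: 68.6
```

>>> {"fn": "send_rows", "kwargs": {"deltas": [{"dx":0,"dy":0,"dz":1,"rx":0,"ry":0,"rz":0},{"dx":0,"dy":0,"dz":1,"rx":0,"ry":0,"rz":0},{"dx":0,"dy":0,"dz":1,"rx":0,"ry":0,"rz":0},{"dx":0,"dy":0,"dz":1,"rx":0,"ry":0,"rz":0},{"dx":0,"dy":0,"dz":1,"rx":0,"ry":0,"rz":0}]}}

```text
clock: 8.8
tcp_pos: [0.5573, 0.1255, 0.2231]
orientation: [-0.402, -3.115, 0.001]
contact_force: [1.2, 0.2, -2.9]
grip_width: 0.0178
gripper_force: 68.6
```

Run:
```python
from jaws import *
c=snap('scene');jaw(c,'scene');P=pts(c);hsv=cv2.cvtColor(c['frame'],cv2.COLOR_BGR2HSV)
m=(np.hypot(P[...,0]-.557,P[...,1]-.125)<.045)&(hsv[...,0]>100)&(hsv[...,0]<130)&(hsv[...,1]>110)&(P[...,2]>.1)
print('blue z',np.percentile(P[m][:,2],[1,5,50,99]).round(4),np.median(P[m],axis=0))
cv2.imwrite('pics/up.png',cv2.resize(c['frame'][110:250,180:330],(640,597),interpolation=2))
```

```text
[0.55731329 0.12549614 0.22308672] [ 1.1975536   0.15489927 -2.93151126] lean 0.03942329959731837 rel -0.0007173606563028222
scene L 122 [21.7 22.8 62.2 64.3] z 0.08740417460195749
scene R 165 [23.8 27.  67.4 68.5] z 0.08756378167096779
blue z [0.1794 0.1795 0.1808 0.1827] [0.54127664 0.10904606 0.18084963]
```

View pics/up.png

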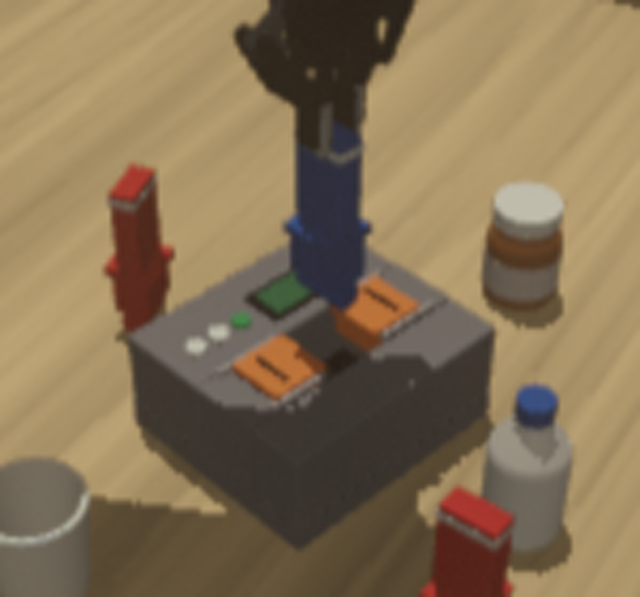

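The adapter hangs upright above the well: shoulder at (330,230) at z ≈ 0.181, foot at (335,295). Its underside is at z ≈ 0.121, about 32 mm above the jaws. Both jaws are back and the bystanders are where they stood.

```bash
python3 -c "
from bench import r
print(r.hand_in())"
```

```text
the job is handed in; nothing more can be done
None
```

I rocked the blue adapter 10° to each side, which pushed both jaws back about 6 mm, then drew it up freely; it was handed in held upright about 32 mm above the jaws, at about 9 s, with no verdict returned.

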